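# Close and clip a gauge case on its sloped rest

## Task

Close the gauge case on the sloped rest: first swing its lid fully shut while the three blue clip flaps still stick out, then fold all three flaps down around the rim until each lies flush along its wall of the case. Do not knock over or push aside the hexagonal case, the grey-green tube or the orange carton standing nearby, and let go of everything at the end.

Things in the scene. Friction and masses are not known exactly. Their poses are not given: they have to be found in the camera images.
- case: Frosted gauge case, 120 (x) x 160 (y) x 70 mm (z, lid included), fixed on an aluminium rest that tilts it 30 degrees towards the robot. Origin: centre of its underside, 66 mm above the table. x uphill, away from the robot; y left seen from the robot, level; z square out through the lid. The near wall (-x) is undercut; a lip of the rest covers its lowest 12 mm
- lid (a joint): Lid, a 124 x 164 x 8 mm pale plate with a yellow strip, hinged on its far, uphill edge (hinge line along y at x = 62, z = 62 mm in case axes). 0 = fully shut (stop; top face at z = 70 mm), growing as it opens, rad. The stiff hinge (0.18 N m) keeps it where it is left. It carries the three flaps on fixed hinge barrels of 3.5 mm radius
- flap_near (a joint): Blue clip flap, 50 wide, 5 thick, reaching 36 mm from its hinge line, at the middle of the lid's near (-x) edge. 0 = straight out in the lid's plane, negative = raised (limit -0.7), growing as it folds down; stop at 1.57 = flush along the wall. Stays where left (1 N at the free edge moves it; no snap). Hinge line in case axes, lid shut: x -65, z 66, y -25 to 25; folded, its outer face is 2.5 mm further out
- flap_left (a joint): Blue clip flap, 50 wide, 5 thick, reaching 36 mm from its hinge line, at the middle of the lid's left (+y) edge. 0 = straight out in the lid's plane, negative = raised (limit -0.7), growing as it folds down; stop at 1.57 = flush along the wall. Stays where left (1 N at the free edge moves it; no snap). Hinge line in case axes, lid shut: y 85, z 66, x -25 to 25; folded, its outer face is 2.5 mm further out
- flap_right (a joint): Blue clip flap, 50 wide, 5 thick, reaching 36 mm from its hinge line, at the middle of the lid's right (-y) edge. 0 = straight out in the lid's plane, negative = raised (limit -0.7), growing as it folds down; stop at 1.57 = flush along the wall. Stays where left (1 N at the free edge moves it; no snap). Hinge line in case axes, lid shut: y -85, z 66, x -25 to 25; folded, its outer face is 2.5 mm further out
- flap_near_mid (a point): Point on the near flap, mid-width, mid-thickness, 24 mm from its hinge line; the point's x axis points from hinge to free edge. Folded, the flap is undercut like the near wall (30 degrees from vertical, foot away from the robot), so the tool must slant along that wall to press it home
- flap_left_mid (a point): Point on the left flap, mid-width, mid-thickness, 24 mm from its hinge line; the point's x axis points from hinge to free edge. The left wall's outer face is at y = 80 mm of case
- flap_right_mid (a point): Point on the right flap, mid-width, mid-thickness, 24 mm from its hinge line; the point's x axis points from hinge to free edge. The right wall's outer face is at y = -80 mm of case
- hex_case: Bystander: white hexagonal gauge case, 40 mm across corners, 65 mm high, standing loose. Origin: centre of its underside
- tube_case: Bystander: grey-green round gauge tube, 38 mm across, 62 mm high, standing loose. Origin: centre of its underside
- carton: Bystander: orange carton, 60 x 85 x 35 mm high, lying loose. Origin: centre of its underside

How it is judged:
By the outcome, as a careful person would: the job done as asked, in the order asked, and still so for the second after the job is handed in, with the robot touching nothing.
It also fails if it takes over 42 s, if anything falls off the work surface, if the arm or the gripper's body presses on something with over 40 N, if the wrist force passes 120 N, or if a joint passes its speed limit or range.

## Robot

A 6-joint arm with a two-finger parallel gripper is mounted at the origin on the work surface. World frame = base frame: x ahead of the robot, y to its left, z up, the work surface at z = 0. Lengths are in m, angles in rad, forces in N, time in s.
With the tool pointing down it reaches from about 0.35 to 0.975 m from the base axis. Payload 4.9 kg.
Tool frame: the origin (TCP) lies on the mounting face of the last link; the fingertips stand 173 mm ahead of it and the grasp point (between the pads) lies 155 mm ahead of it; z points along the fingers, y is the line along which they close (so a half turn about z gives the same grasp; the last joint's range is limited). The gripper opens to 85 mm and grips with 20 to 120 N. Pads are 22 mm wide; open, the fingers measure 114 mm over their backs; the gripper's body (76 mm by 85 mm) begins 54 mm behind the grasp point. The pads swing forward as they close: fully open they stand 13 mm farther back than shut.
Start: joints at [-1.292, 0.053, 1.613, -0, 1.476, -0.119], TCP at [0.242, -0.576, 0.405] pointing down, gripper open.
Joint ranges: [-3.01, 3.01], [-1.01, 2.22], [0.06, 2.58], [-1.02, 4.17], [0.09, 2.62], [-3.14, 3.14]. Speed limits (rad/s): [2.57, 2.57, 3.14, 3.14, 3.14, 3.14].

## Interface

Orientations are given as a rotation vector (axis times angle).
In Python, from station import monitor, eyes, finish_job gives the robot as it stands. The module is installed in compiled form; this text tells all that it offers.
- The arm moves only by the tool step_arm, never from a script. Its argument "commands" is a list of rows, each a list of 3 entries, a list of its own where there are three numbers: the opening in per cent of the stroke, from 0 (shut) to 100 (fully open), then the shift along the tool's x, y, z in mm, then the turn about the tool's z in degrees. In form: [[hand, [x, y, z], yaw], ...]. A call has 1 to 12 rows; each row is the pose to reach, as a shift and turn from the pose commanded when the call began, along the tool's axes at that moment; what a row does not reach only later rows make up. A row lasts 1/8 s, in which the tool goes at most 62.5 mm and 10.7 degrees, less where a joint would pass 70% of its speed; a pose out of reach is approached as far as the arm can. A call with a gripper value outside its range is refused whole. The fingers move at their own pace and stop on an object; "squeeze" is the grip in N (left out, the last holds). Time passes only in rows, so rows that repeat a pose let the fingers close. It gives the time, the measured TCP pose, the force, the opening and the grip force at its end, in the units of the state.
- monitor.get_obs(): the state, without advancing time (a new reading comes with each control period).
- eyes.get_image(name): name is "scene" or "top" or "wrist"; returns the picture (480x640x3 uint8, red, green, blue); there is no depth.
- eyes.camera_info(name): a dict with "camera_matrix" (3x3 intrinsics, pixels), "extrinsics" (4x4, takes a point from camera to world coordinates). Camera axes: x right, y down, z forward; pixel columns grow to the right and rows downward; lengths in m; the calibration is good to about 2 mm. A picture is of the moment at which its call begins: read the wrist's pose just before it. camera_info takes no time and is no camera call; for the wrist camera it gives the pose at the moment of the call.
- finish_job(): hands the job in; it is judged then, once.
The state is a dict: "t": time; "q": joint angles; "dq": joint speeds; "effort": joint torques, N m; "tool_pos": TCP position; "tool_rot": TCP orientation; "contact_force": force on the tool from outside, world axes, zero at the start; "wrist_torque": the same for the moment, N m; "opening": finger opening in m; "grip_force": force on a finger pad.
Only numpy, scipy, OpenCV 4.12 (cv2) and the standard library are available. Lean on these libraries where they do the work, as an engineer would, in place of code of your own. Each camera call takes 0.05 s, during which the arm holds its last target. There are 200 camera calls.

## Working session

There is one attempt and no reset: what is moved stays moved. The work goes in short steps, Python scripts to look and compute and a tool call to move; the robot and the scene stay as the last step left them, time stands still between calls to the robot, and variables do not carry over. Pictures are saved under pics/ and viewed, at most 10 in all, crops included, and the job is handed in when it is done.

Besides the shell and the picture viewer there is one more tool, called as name([rows], argument=value, ...), one row to a line, values as JSON. step_arm: Moves the arm, as the interface text tells. Its arguments: {"type":"object","properties":{"commands":{"type":"array"},"squeeze":{"type":"number"}},"required":["commands"]}

```bash
mkdir -p pics; python3 - <<'E'
from station import monitor, eyes
import cv2,numpy as np
o=monitor.get_obs();print(o)
for n in("scene","top"):
    im=eyes.get_image(n);cv2.imwrite(f"pics/{n}0.png",im[:,:,::-1])
    c=eyes.camera_info(n);print(n,np.round(c["camera_matrix"],1).tolist(),np.round(c["extrinsics"],4).tolist())
E
```

```text
{'t': 0.0, 'q': array([-1.29201030e+00,  5.33573888e-02,  1.61430776e+00, -1.61575802e-06,
        1.47595222e+00, -1.19010192e-01]), 'dq': array([-0.00019585, -0.00026895, -0.00099015,  0.00132071,  0.00077546,
        0.00020951]), 'effort': array([ 2.68477903e-03, -3.93677437e+01, -3.70173275e+01, -8.13485258e-06,
        7.04422957e-03, -6.60351390e-06]), 'tool_pos': array([ 0.24203755, -0.57594181,  0.40345409]), 'tool_rot': array([-3.07767742e+00, -6.20346511e-01,  2.56160913e-04]), 'contact_force': array([-0.74372264, -0.38164278,  0.48725999]), 'wrist_torque': array([ 0.01651392, -0.05155034,  0.02251135]), 'grip_force': 0.0, 'opening': 0.08561263350866108}
scene [[531.2, 0.0, 324.3], [0.0, 531.2, 232.2], [0.0, 0.0, 1.0]] [[-0.5696, 0.4956, -0.6557, 1.1939], [0.8219, 0.3515, -0.4484, 0.4397], [0.0083, -0.7943, -0.6075, 0.6301], [0.0, 0.0, 0.0, 1.0]]
top [[445.4, 0.0, 318.4], [0.0, 445.4, 240.3], [0.0, 0.0, 1.0]] [[-0.0146, -0.988, 0.1537, 0.5116], [-0.999, 0.0209, 0.0392, 0.02], [-0.042, -0.153, -0.9873, 0.8395], [0.0, 0.0, 0.0, 1.0]]
```

View pics/scene0.png

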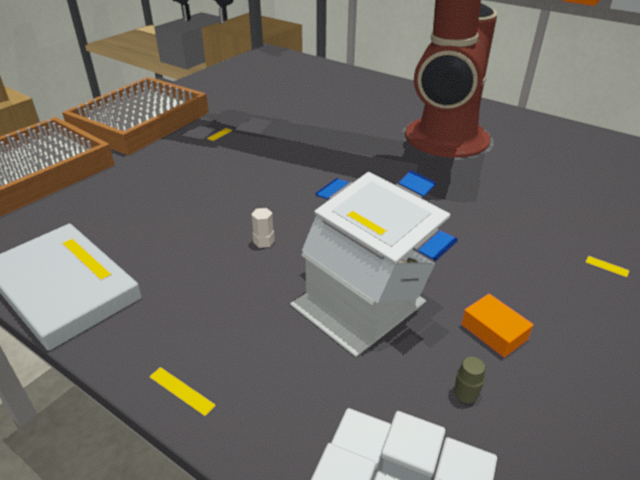

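View pics/top0.png

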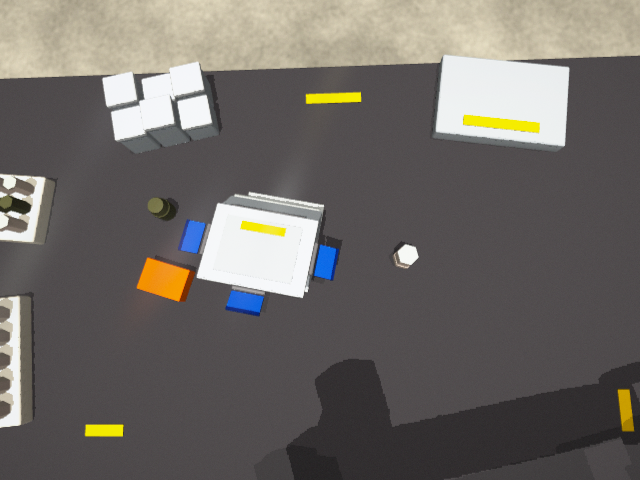

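The lid stands partly open on the case. In the top view its corners are near (198,279), (303,297), (322,208) and (217,205). In the scene view they are near (370,176), (449,214), (380,256) and (317,211). The flaps are blue, the carton and tube are on the left, and the hex case is on the right. Next I fit the pose.

```bash
cat > h.py <<'E'
import numpy as np,cv2
from scipy.optimize import least_squares
from scipy.spatial.transform import Rotation as R
from station import monitor,eyes
def proj(n,P,ci={}):
    c=ci.setdefault(n,eyes.camera_info(n));T=np.linalg.inv(c["extrinsics"]);K=c["camera_matrix"]
    p=(T[:3,:3]@np.asarray(P).T).T+T[:3,3];p=p@K.T;return p[:,:2]/p[:,2:]
def case2w(P,c): # c=x,y,yaw
    return (R.from_euler('z',c[2])*R.from_euler('y',-np.pi/6)).apply(P)+[c[0],c[1],.066]
def lidrot(P,th):
    h=np.array([.062,0,.062]);return R.from_euler('y',th).apply(np.asarray(P)-h)+h
def flap(name,a):
    out,side,h={'near':([-1,0,0],[0,1,0],[-.065,0,.066]),'left':([0,1,0],[1,0,0],[0,.085,.066]),'right':([0,-1,0],[1,0,0],[0,-.085,.066])}[name]
    out,side,h,z=map(np.array,(out,side,h,[0,0,1]))
    d=np.cos(a)*out-np.sin(a)*z;u=np.sin(a)*out+np.cos(a)*z
    return np.array([h+d*s*1e-3+side*w*.025+u*.0025 for s,w in((2,-1),(36,-1),(36,1),(2,1))])
def blue(n,im):
    hsv=cv2.cvtColor(im,cv2.COLOR_RGB2HSV);m=cv2.inRange(hsv,(100,140,60),(130,255,255))
    k,l,s,c=cv2.connectedComponentsWithStats(m);return [(s[i,4],np.round(c[i],1),cv2.convexHull(np.argwhere(l==i)[:,::-1].astype(np.int32))) for i in range(1,k) if s[i,4]>40]
E
python3 - <<'E'
from h import *
L=np.array([[-62,82,70],[-62,-82,70],[62,-82,70],[62,82,70]])*1e-3
ob={'top':[(198,279),(303,297),(322,208),(217,205)],'scene':[(449,214),(370,176),(317,211),(380,256)]}
f=lambda p:np.concatenate([(proj(n,case2w(lidrot(L,p[3]),p))-ob[n]).ravel() for n in ob])
for t in(.3,.9):
    r=least_squares(f,[.5,.15,-.1,t],loss='soft_l1');print(r.x,r.cost,np.round(r.fun,1))
p=r.x
for n in('top','scene'):
    im=cv2.imread(f'pics/{n}0.png')[:,:,::-1]
    B=blue(n,im)
    for b in B: print(n,b[0],b[1],cv2.approxPolyDP(b[2],2,True)[:,0].tolist())
    for k in('near','left','right'):
        for a in(-.6,-.3,0,.3):print(n,k,a,np.round(proj(n,case2w(lidrot(flap(k,a),p[3]),p)).mean(0),1))
E
```

```text
[ 0.64212951  0.13059023 -0.19063738  0.64002484] 40.84957484397109 [-0.2 -0.   1.2  1.  -3.  11.8  0.2 -2.1  0.1  1.4 -3.3 -2.3 -4.3 -0.6
 15.   4.2]
[ 0.64212951  0.13059024 -0.19063733  0.64002488] 40.84957484399413 [-0.2 -0.   1.2  1.  -3.  11.8  0.2 -2.1  0.1  1.4 -3.3 -2.3 -4.3 -0.6
 15.   4.2]
top 600 [191.8 236. ] [[204, 223], [197, 252], [180, 249], [186, 221]]
top 662 [325.9 262. ] [[337, 248], [333, 278], [313, 275], [319, 246], [321, 244]]
top 698 [244.5 302.7] [[263, 296], [258, 315], [225, 308], [232, 290]]
top near -0.6 [246.9 299.1]
top near -0.3 [247.1 301.6]
top near 0 [247.5 303.1]
top near 0.3 [248.2 303.4]
top left -0.6 [195.1 236.8]
top left -0.3 [194.1 237.3]
top left 0 [194.2 238.1]
top left 0.3 [195.4 239.1]
top right -0.6 [323.  258.8]
top right -0.3 [325.  259.8]
top right 0 [326.  260.8]
top right 0.3 [325.9 261.6]
scene 526 [417.  182.7] [[435, 184], [422, 195], [400, 184], [399, 181], [411, 170]]
scene 299 [331.  188.1] [[347, 182], [327, 198], [316, 194], [335, 179]]
scene 600 [437.4 245. ] [[456, 238], [456, 241], [436, 259], [418, 250], [439, 231]]
scene near -0.6 [413.  183.9]
scene near -0.3 [414.1 185.5]
scene near 0 [414.6 187.8]
scene near 0.3 [414.3 190.6]
scene left -0.6 [433.3 237.9]
scene left -0.3 [435.  241.5]
scene left 0 [435.6 244.9]
scene left 0.3 [435.2 247.8]
scene right -0.6 [332.6 182.9]
scene right -0.3 [331.4 184.6]
scene right 0 [331.  186.9]
scene right 0.3 [331.3 189.7]
```

```bash
python3 - <<'E'
from h import *
L=np.array([[-62,82,70],[-62,-82,70],[62,-82,70],[62,82,70]])*1e-3
ob={'top':[(198,279),(303,297),(0,0),(217,205)],'scene':[(449,214),(370,176),(317,211),(0,0)]}
use={'top':[0,1,3],'scene':[0,1,2]}
cen={'top':dict(left=(191.8,236),right=(325.9,262),near=(244.5,302.7)),'scene':dict(near=(417,182.7),right=(331,188.1),left=(437.4,245))}
tips={'top':dict(left=[(197,252),(180,249),(186,221),(204,223)],right=[(313,275),(333,278),(337,248),(320,245)],near=[(263,296),(258,315),(225,308),(232,290)]),
'scene':dict(near=[(400,182),(411,170),(435,184),(422,195)])}
ks=('near','left','right')
def f(p):
    o=[]
    for n in ob:
        o.append((proj(n,case2w(lidrot(L,p[3]),p))-ob[n])[use[n]].ravel())
        for i,k in enumerate(ks):
            o.append((proj(n,case2w(lidrot(flap(k,p[4+i]),p[3]),p)).mean(0)-cen[n][k]))
            if k in tips[n]: o.append(.5*(proj(n,case2w(lidrot(flap(k,p[4+i]),p[3]),p))-tips[n][k])[1:3].ravel())
    return np.concatenate(o)
r=least_squares(f,[.64,.13,-.19,.64,0,0,0],loss='soft_l1');p=r.x;print(np.round(p,4),r.cost);print(np.round(r.fun,1))
np.save('p.npy',p)
for nm,P in dict(lidtop=lidrot([[-.05,0,.07]],p[3]),nearhinge=lidrot([[-.065,0,.066]],p[3]),shutpress=[[-.045,0,.07]],leftH=[[0,.085,.066]],rightH=[[0,-.085,.066]],nearH=[[-.065,0,.066]],nearfold=[[-.065,0,.03]]).items(): print(nm,np.round(case2w(np.array(P),p)*1e3,1))
for n in('top','scene'):
    im=cv2.imread(f'pics/{n}0.png')
    for Q in [lidrot(L,p[3])]+[lidrot(flap(k,p[4+i]),p[3]) for i,k in enumerate(ks)]+[np.array([[x,y,.001*z] for x,y,z in((-.06,-.08,0),(-.06,.08,0),(.06,.08,0),(.06,-.08,0))]),np.array([[-.06,-.08,.062],[-.06,.08,.062],[.06,.08,.062],[.06,-.08,.062]])]:
        cv2.polylines(im,[np.int32(np.round(proj(n,case2w(Q,p))*16))],True,(0,0,255),1,cv2.LINE_AA,4)
    cv2.imwrite(f'pics/{n}fit.png',im)
a=cv2.imread('pics/topfit.png')[180:330,120:420];b=cv2.imread('pics/scenefit.png')[160:360,280:520]
a=cv2.resize(a,(720,360)) if 0 else cv2.resize(a,None,fx=1.6,fy=1.6);b=cv2.resize(b,None,fx=1.6,fy=1.6)
c=np.zeros((600,800,3),np.uint8);c[:240,:480]=a;c[270:590,:384]=b;cv2.imwrite('pics/fit.png',c)
E
```

```text
[ 0.6415  0.1326 -0.1943  0.6639 -0.2817 -0.0078  0.162 ] 18.083001583565274
[-2.3 -0.3 -0.5  1.2 -1.  -2.   0.6 -1.1  0.3  0.1  0.1  0.4  0.9  1.9
 -1.1  1.1  0.2 -0.1 -1.3 -0.3 -0.2  0.8  0.6  0.2  1.7  0.4 -1.8 -3.4
 -3.  -0.4 -1.4  1.6 -0.7  0.4 -0.1 -0.5 -0.4 -0.5  1.4 -0.2]
lidtop [[556.  149.4 174.3]]
nearhinge [[540.9 152.4 172.4]]
shutpress [[568.9 146.9 104.1]]
leftH [[625.5 222.4 123.2]]
rightH [[592.7  55.6 123.2]]
nearH [[553.9 149.8  90.7]]
nearfold [[571.5 146.4  59.5]]
```

View pics/fit.png

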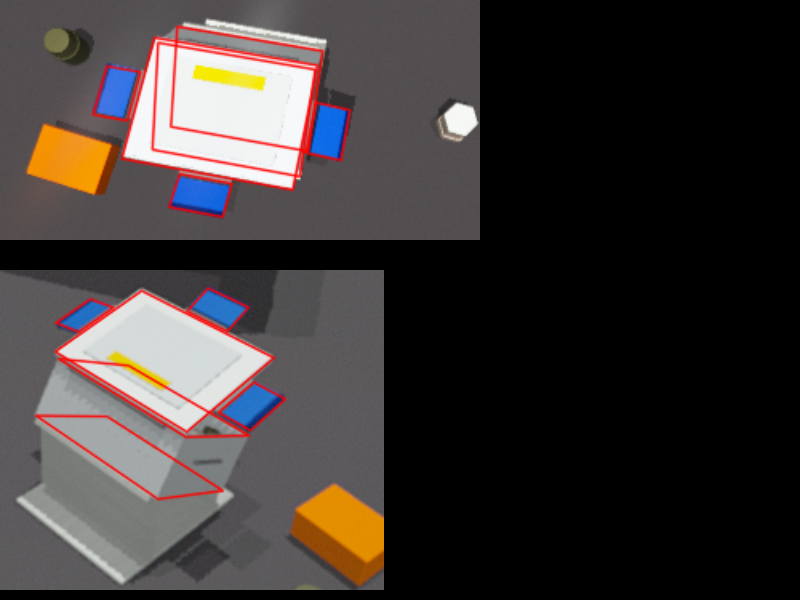

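The overlay matches lid, flaps and case in both views. The lid is open by about 0.66 rad and the flaps are near 0. Next I move above the lid with the fingers shut.

```bash
cat >> h.py <<'E'
def go(*tips,tipd=.173):
    "tip targets in world m -> shift mm in current tool axes"
    o=monitor.get_obs();M=R.from_rotvec(o['tool_rot']);tip=o['tool_pos']+M.apply([0,0,tipd])
    print('t',round(o['t'],2),'tip',np.round(tip*1e3,1),'z',np.round(M.apply([0,0,1]),3),'x',np.round(M.apply([1,0,0]),3),'F',np.round(o['contact_force'],1))
    for w in tips: print(np.round(w*1e3,1),'->',np.round(M.inv().apply(w-tip)*1e3,1))
E
python3 - <<'E'
from h import *
p=np.load('p.npy');a=case2w(np.array([[-.04,0,.07]]),p)[0];a[2]=.215
go(a);M=R.from_rotvec(monitor.get_obs()['tool_rot']);x=M.apply([1,0,0]);print(np.degrees(np.arctan2(x[1],x[0])-p[2]))
E
```

```text
t 0.1 tip [ 241.9 -575.6  230.5] z [-0.001  0.002 -1.   ] x [0.922 0.387 0.   ] F [ 0.6  0.5 -0.2]
[573.2 146.  215. ] -> [ 584.9 -537.    16.7]
33.925910111592664
```

step_arm([
  [0,[25,-22,0],2],
  [0,[65,-60,0],6],
  [0,[108,-98,0],10],
  [0,[150,-138,0],14],
  [0,[193,-177,0],18],
  [0,[236,-217,0],22],
  [0,[279,-256,0],26],
  [0,[322,-296,0],30],
  [0,[365,-335,0],34],
  [0,[408,-375,0],34],
  [0,[451,-414,0],34],
  [0,[494,-454,0],34],
])

```text
t: 1.6
tool_pos: [0.522, 0.0357, 0.4044]
tool_rot: [3.126, -0.306, -0.0]
contact_force: [1.2, 0.1, -0.5]
opening: -0.0001
grip_force: 0.0
```

```bash
python3 - <<'E'
from h import *
p=np.load('p.npy');a=case2w(np.array([[-.04,0,.07]]),p)[0];b=a.copy();c=a.copy();b[2]=.200;c[2]=.113
go(b,c)
E
```

```text
t 1.6 tip [522.   35.7 231.4] z [-0. -0. -1.] x [ 0.981 -0.194 -0.   ] F [ 1.2  0.1 -0.5]
[573.2 146.  200. ] -> [  28.8 -118.2   31.3]
[573.2 146.  113. ] -> [  28.8 -118.2  118.3]
```

step_arm([
  [0,[15,-55,5],0],
  [0,[29,-118,15],0],
  [0,[29,-118,35],0],
  [0,[29,-118,50],0],
  [0,[29,-118,62],0],
  [0,[29,-118,74],0],
  [0,[29,-118,86],0],
  [0,[29,-118,98],0],
  [0,[29,-118,108],0],
  [0,[29,-118,115],0],
  [0,[29,-118,119],0],
  [0,[29,-118,119],0],
])

```text
t: 3.1
tool_pos: [0.5729, 0.1439, 0.2852]
tool_rot: [3.126, -0.307, -0.001]
contact_force: [-0.5, -0.5, 0.2]
opening: 0.0
grip_force: 0.0
```

step_arm([
  [0,[0,0,2],0],
  [0,[0,0,4],0],
  [0,[0,0,4],0],
])

```text
t: 3.48
tool_pos: [0.5734, 0.144, 0.2841]
tool_rot: [-3.127, 0.307, -0.001]
contact_force: [-5.0, -1.0, 9.0]
opening: -0.0
grip_force: 5.3
```

step_arm([
  [0,[0,0,3],0],
  [0,[0,0,3],0],
])

```text
t: 3.72
tool_pos: [0.5737, 0.144, 0.2838]
tool_rot: [3.126, -0.306, 0.001]
contact_force: [-11.6, -1.8, 21.6]
opening: 0.0003
grip_force: 11.9
```

```bash
cat >> h.py <<'E'
def T(x,y,z,wz,dx=0): # horizontal of case point (mm), world tip z mm, dx horizontal uphill shift
    p=np.load('p.npy');q=case2w(np.array([[x,y,z]])*1e-3,p)[0]+np.array([np.cos(p[2]),np.sin(p[2]),0])*dx*1e-3
    q[2]=wz*1e-3;return q
E
python3 - <<'E'
from h import *
go(T(-40,0,70,165),*[T(0,y,42,z,-6) for y,z in((113,165),(113,95),(102,95),(98,95),(125,95),(125,175))])
E
```

```text
t 3.73 tip [573.8 144.  110.8] z [ 0.001 -0.    -1.   ] x [ 0.981 -0.194  0.001] F [-11.6  -1.8  21.6]
[573.2 146.  165. ] -> [ -1.   -1.9 -54.2]
[636.8 248.7 165. ] -> [  41.6 -114.9  -54.2]
[636.8 248.7  95. ] -> [  41.5 -114.9   15.8]
[634.7 237.9  95. ] -> [  41.5 -103.9   15.8]
[633.9 234.   95. ] -> [ 41.5 -99.9  15.8]
[639.1 260.5  95. ] -> [  41.5 -126.9   15.8]
[639.1 260.5 175. ] -> [  41.6 -126.9  -64.2]
```

step_arm([
  [0,[0,0,-30],0],
  [0,[10,-25,-62],0],
  [0,[42,-80,-62],0],
  [0,[42,-116,-60],0],
  [0,[42,-116,-40],0],
  [0,[42,-116,-25],0],
  [0,[42,-116,-10],0],
  [0,[42,-116,0],0],
  [0,[42,-116,10],0],
  [0,[42,-112,10],0],
  [0,[42,-108,10],0],
  [0,[42,-104,10],0],
])

```text
t: 5.22
tool_pos: [0.6345, 0.2376, 0.2691]
tool_rot: [-3.126, 0.307, -0.001]
contact_force: [1.1, 2.7, -1.0]
opening: 0.0001
grip_force: 1.8
```

```bash
python3 - <<'E'
from h import *
go(*[T(0,y,42,z,-6) for y,z in((102,95),)])
im=eyes.get_image("scene");cv2.imwrite("pics/s1.png",cv2.resize(im[140:360,260:530,::-1],None,fx=2.2,fy=2.2))
E
```

```text
t 5.22 tip [634.6 237.7  96.1] z [ 0.001  0.001 -1.   ] x [ 0.981 -0.194  0.001] F [ 1.1  2.7 -1. ]
[634.7 237.9  95. ] -> [ 0.  -0.2  1.1]
```

View pics/s1.png

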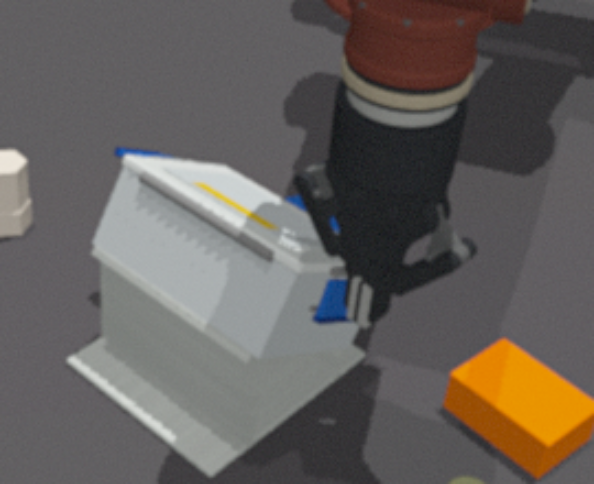

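The lid is shut and the shut fingertips stand against the left flap at about (345,300), which is nearly folded. The finger linkage at (315,185) just clears the lid. I push home.

step_arm([
  [0,[0,3,0],0],
  [0,[0,6,0],0],
  [0,[0,8,0],0],
  [0,[0,8,0],0],
])

```text
t: 5.78
tool_pos: [0.6331, 0.2349, 0.27]
tool_rot: [-3.111, 0.303, -0.008]
contact_force: [6.6, 25.1, -4.5]
opening: 0.0005
grip_force: 13.0
```

```bash
python3 - <<'E'
from h import *
go(*[T(0,y,42,z,-6) for y,z in((98,95),(125,95),(125,185))])
E
```

```text
t 5.78 tip [634.3 237.5  97. ] z [ 0.006  0.015 -1.   ] x [ 0.981 -0.193  0.003] F [ 6.6 25.1 -4.5]
[633.9 234.   95. ] -> [0.3 3.5 2. ]
[639.1 260.5  95. ] -> [  0.3 -23.5   2.4]
[639.1 260.5 185. ] -> [  0.6 -24.9 -87.6]
```

step_arm([
  [0,[0,-15,0],0],
  [0,[0,-30,-30],0],
  [0,[0,-25,-85],0],
  [0,[0,30,-90],0],
  [0,[0,85,-90],0],
  [0,[0,140,-90],0],
  [0,[0,195,-90],0],
  [0,[0,211,-70],0],
  [0,[0,211,-70],0],
])

```text
t: 6.9
tool_pos: [0.591, 0.0221, 0.3362]
tool_rot: [3.126, -0.31, -0.007]
contact_force: [-0.7, -0.1, 0.3]
opening: 0.0001
grip_force: 0.0
```

```bash
python3 - <<'E'
from h import *
go(*[T(0,-y,42,z,-6) for y,z in((113,165),(113,95),(102,95))])
E
```

```text
t 6.9 tip [590.2  22.1 163.2] z [-0.005  0.    -1.   ] x [ 0.981 -0.196 -0.005] F [-0.7 -0.1  0.3]
[593.2  26.9 165. ] -> [ 1.9 -5.3 -1.8]
[593.2  26.9  95. ] -> [ 2.3 -5.4 68.2]
[595.3  37.7  95. ] -> [  2.2 -16.4  68.2]
```

step_arm([
  [0,[2,-5,20],0],
  [0,[2,-5,35],0],
  [0,[2,-5,50],0],
  [0,[2,-5,60],0],
  [0,[2,-5,69],0],
  [0,[2,-9,69],0],
  [0,[2,-13,69],0],
  [0,[2,-17,69],0],
  [0,[2,-20,69],0],
  [0,[2,-23,69],0],
  [0,[2,-23,69],0],
])

```text
t: 8.28
tool_pos: [0.5976, 0.0398, 0.2698]
tool_rot: [3.109, -0.306, -0.006]
contact_force: [-9.3, -29.5, 3.3]
opening: -0.0001
grip_force: 15.5
```

```bash
python3 - <<'E'
from h import *
go(*[T(0,-y,42,z,-6) for y,z in((102,95),(125,95))])
E
```

```text
t 8.28 tip [596.6  36.9  96.8] z [-0.006 -0.017 -1.   ] x [ 0.981 -0.195 -0.002] F [ -9.3 -29.5   3.3]
[595.3  37.7  95. ] -> [-1.5 -0.6  1.8]
[590.9  15.2  95. ] -> [-1.4 22.4  2.2]
```

step_arm([
  [0,[0,20,0],0],
  [0,[0,30,-40],0],
  [0,[20,60,-95],0],
  [0,[60,100,-130],0],
  [0,[110,130,-130],0],
  [0,[165,145,-130],0],
  [0,[220,152,-130],0],
  [0,[280,152,-130],0],
  [0,[340,152,-130],0],
  [0,[400,152,-130],0],
  [0,[440,152,-130],0],
  [0,[480,152,-130],0],
])

```text
t: 9.78
tool_pos: [0.995, -0.1883, 0.3839]
tool_rot: [3.126, -0.305, 0.041]
contact_force: [-15.6, 2.6, 20.3]
opening: 0.0
grip_force: 0.0
```

```bash
python3 - <<'E'
from h import *
go();o=monitor.get_obs();print(np.round(o['q'],3),np.round(o['tool_pos'],3),np.round(o['dq'],2))
E
```

```text
t 9.78 tip [ 999.5 -188.8  211. ] z [ 0.026 -0.003 -1.   ] x [ 0.981 -0.193  0.026] F [-15.6   2.6  20.3]
[-0.261  1.201  0.054  0.004  1.86   1.506] [ 0.995 -0.188  0.384] [ 0.    0.29 -0.02  0.02 -0.11  0.01]
```

step_arm([
  [0,[40,0,0],0],
  [0,[80,0,0],0],
  [0,[80,0,0],0],
])

```text
t: 10.15
tool_pos: [1.001, -0.1904, 0.3798]
tool_rot: [3.118, -0.305, 0.118]
contact_force: [0.1, 0.2, -0.2]
opening: 0.0002
grip_force: 0.0
```

```bash
python3 - <<'E'
from h import *
go();o=monitor.get_obs();print(np.round(o['q'],3),np.round(o['tool_pos'],3),np.round(o['dq'],2))
E
```

```text
t 10.15 tip [1013.8 -192.9  207.3] z [ 0.074 -0.014 -0.997] x [ 0.978 -0.194  0.075] F [ 0.1  0.2 -0.2]
[-0.261  1.205  0.055  0.006  1.806  1.506] [ 1.001 -0.19   0.38 ] [-0.   -0.    0.   -0.   -0.01  0.  ]
```

step_arm([
  [0,[60,0,0],0],
  [0,[120,0,0],0],
  [0,[180,0,0],0],
  [0,[240,0,0],0],
])

```text
t: 10.65
tool_pos: [1.0099, -0.1933, 0.3572]
tool_rot: [3.112, -0.305, 0.175]
contact_force: [0.1, -0.4, 0.6]
opening: 0.0001
grip_force: 0.0
```

```bash
python3 - <<'E'
from h import *
go();o=monitor.get_obs();print(np.round(o['q'],3),np.round(o['tool_pos'],3),np.round(o['dq'],2))
E
```

```text
t 10.65 tip [1028.9 -197.   185.3] z [ 0.11  -0.021 -0.994] x [ 0.975 -0.193  0.112] F [ 0.1 -0.4  0.6]
[-0.262  1.228  0.055  0.008  1.746  1.506] [ 1.01  -0.193  0.357] [-0.    0.04 -0.   -0.   -0.03 -0.  ]
```

step_arm([
  [0,[-30,0,-10],0],
  [0,[-60,0,-20],0],
])

```text
t: 10.9
tool_pos: [0.949, -0.1815, 0.366]
tool_rot: [3.112, -0.306, 0.17]
contact_force: [1.4, 0.5, 0.7]
opening: 0.0003
grip_force: 0.0
```

```bash
python3 - <<'E'
from h import *
go();o=monitor.get_obs();print(np.round(o['q'],3),np.round(o['tool_pos'],3),np.round(o['dq'],2))
E
```

```text
t 10.9 tip [ 967.5 -185.   194. ] z [ 0.107 -0.02  -0.994] x [ 0.975 -0.193  0.109] F [1.4 0.5 0.7]
[-0.267  0.904  0.56   0.009  1.569  1.5  ] [ 0.949 -0.181  0.366] [-0.02 -1.26  1.78  0.   -0.6  -0.02]
```

step_arm([
  [0,[60,0,-10],0],
  [0,[120,0,-25],0],
  [0,[180,0,-40],0],
  [0,[240,0,-55],0],
  [0,[300,0,-70],0],
  [0,[360,0,-85],0],
  [0,[420,0,-100],0],
  [0,[480,0,-115],0],
  [0,[540,0,-130],0],
  [0,[600,0,-145],0],
])

```text
t: 12.15
tool_pos: [0.999, -0.1929, 0.4167]
tool_rot: [3.104, -0.305, 0.236]
contact_force: [-1.3, -0.4, 0.1]
opening: 0.0002
grip_force: 0.0
```

```bash
python3 - <<'E'
from h import *
go();o=monitor.get_obs();print(np.round(o['q'],3),np.round(o['tool_pos'],3),np.round(o['dq'],2))
E
```

```text
t 12.15 tip [1024.7 -197.9  245.7] z [ 0.149 -0.029 -0.988] x [ 0.97  -0.192  0.151] F [-1.3 -0.4  0.1]
[-0.265  1.169  0.055  0.012  1.765  1.505] [ 0.999 -0.193  0.417] [ 0.   -0.02  0.    0.    0.02  0.  ]
```

step_arm([
  [0,[60,0,-10],0],
  [0,[120,0,-20],0],
])

```text
t: 12.4
tool_pos: [1.0018, -0.1939, 0.4223]
tool_rot: [3.095, -0.304, 0.3]
contact_force: [0.5, -0.1, -0.6]
opening: -0.0
grip_force: 0.0
```

step_arm([
  [0,[60,0,-10],0],
  [0,[120,0,-20],0],
])

```text
t: 12.65
tool_pos: [1.0037, -0.1946, 0.4306]
tool_rot: [3.084, -0.303, 0.362]
contact_force: [-0.2, -0.9, 1.0]
opening: 0.0002
grip_force: 0.0
```

step_arm([
  [0,[60,0,-10],0],
  [0,[120,0,-20],0],
])

```text
t: 12.9
tool_pos: [1.0048, -0.1952, 0.4417]
tool_rot: [3.072, -0.302, 0.425]
contact_force: [-0.4, 0.8, -0.0]
opening: -0.0002
grip_force: 0.0
```

```bash
python3 - <<'E'
from h import *
go();o=monitor.get_obs();print(np.round(o['q'],3),np.round(o['tool_pos'],3),np.round(o['dq'],2))
E
```

```text
t 12.9 tip [1050.9 -204.1  275.2] z [ 0.266 -0.051 -0.963] x [ 0.944 -0.187  0.271] F [-0.4  0.8 -0. ]
[-0.267  1.147  0.055  0.021  1.665  1.505] [ 1.005 -0.195  0.442] [-0.   -0.02 -0.    0.    0.01 -0.  ]
```

step_arm([
  [0,[60,0,0],0],
  [0,[120,0,0],0],
])

```text
t: 13.15
tool_pos: [1.0094, -0.1965, 0.4401]
tool_rot: [3.06, -0.3, 0.484]
contact_force: [0.3, 1.0, -0.8]
opening: -0.0003
grip_force: 0.0
```

step_arm([
  [0,[60,0,0],0],
  [0,[120,0,0],0],
])

```text
t: 13.4
tool_pos: [1.0132, -0.1975, 0.4423]
tool_rot: [3.046, -0.299, 0.545]
contact_force: [0.2, 0.4, 0.6]
opening: -0.0
grip_force: 0.0
```

step_arm([
  [0,[60,0,5],0],
  [0,[120,0,10],0],
])

```text
t: 13.65
tool_pos: [1.0179, -0.1987, 0.4407]
tool_rot: [3.031, -0.298, 0.605]
contact_force: [-0.4, -0.9, 0.9]
opening: -0.0001
grip_force: 0.0
```

step_arm([
  [0,[60,0,10],0],
  [0,[120,0,20],0],
])

```text
t: 13.9
tool_pos: [1.0236, -0.2, 0.4351]
tool_rot: [3.016, -0.296, 0.663]
contact_force: [-0.4, -0.0, 0.9]
opening: -0.0
grip_force: 0.0
```

```bash
python3 - <<'E'
from h import *
go();o=monitor.get_obs();print(np.round(o['q'],3),np.round(o['tool_pos'],3),np.round(o['dq'],2))
E
```

```text
t 13.9 tip [1094.9 -213.8  278.1] z [ 0.412 -0.08  -0.908] x [ 0.89  -0.177  0.419] F [-0.4 -0.   0.9]
[-0.267  1.159  0.056  0.032  1.495  1.504] [ 1.024 -0.2    0.435] [ 0.    0.02 -0.    0.   -0.04 -0.  ]
```

step_arm([
  [0,[60,0,10],0],
  [0,[120,0,20],0],
])

```text
t: 14.15
tool_pos: [1.0283, -0.2012, 0.4337]
tool_rot: [2.998, -0.294, 0.722]
contact_force: [-0.1, 0.3, 0.1]
opening: -0.0002
grip_force: 0.0
```

step_arm([
  [0,[60,0,10],0],
  [0,[120,0,20],0],
])

```text
t: 14.4
tool_pos: [1.032, -0.2021, 0.4361]
tool_rot: [2.979, -0.292, 0.783]
contact_force: [0.3, -0.4, -0.0]
opening: -0.0
grip_force: 0.0
```

step_arm([
  [0,[60,0,10],0],
  [0,[120,0,20],0],
])

```text
t: 14.65
tool_pos: [1.0347, -0.2029, 0.4412]
tool_rot: [2.959, -0.291, 0.842]
contact_force: [0.5, 1.0, -0.2]
opening: -0.0001
grip_force: 0.0
```

```bash
python3 - <<'E'
from h import *
p=np.load('p.npy');o=monitor.get_obs();M=R.from_rotvec(o['tool_rot'])
C=R.from_euler('z',p[2])*R.from_euler('y',-np.pi/6)
print('tool axes in case',np.round((C.inv()*M).as_matrix(),3).tolist(),np.round(o['q'],3))
f=lambda *P:[case2w(np.array([q])*1e-3,p)[0] for q in P]
go(*f((-120,0,120),(-120,0,70),(-85,0,50),(-79,0,26)))
E
```

```text
tool axes in case [[1.0, -0.002, 0.03], [-0.002, -1.0, 0.001], [0.03, -0.001, -1.0]] [-0.268  1.159  0.056  0.041  1.374  1.502]
t 14.65 tip [1124.  -220.2  294.1] z [ 0.516 -0.1   -0.85 ] x [ 0.834 -0.166  0.526] F [ 0.5  1.  -0.2]
[480.7 164.3 109.9] -> [-697.3 -252.  -214.1]
[505.2 159.4  66.6] -> [-698.8 -251.9 -164.2]
[544.7 151.6  66.8] -> [-664.5 -252.  -143.1]
[561.6 148.3  49. ] -> [-659.2 -251.9 -118.9]
```

step_arm([
  [0,[-40,-5,-40],0],
  [0,[-75,-10,-90],0],
  [0,[-110,-15,-140],0],
  [0,[-145,-20,-185],0],
  [0,[-190,-30,-220],0],
  [0,[-245,-50,-240],0],
  [0,[-300,-70,-240],0],
  [0,[-355,-95,-240],0],
  [0,[-410,-120,-240],0],
  [0,[-465,-150,-240],0],
  [0,[-520,-180,-240],0],
  [0,[-570,-210,-240],0],
])

```text
t: 16.15
tool_pos: [0.4782, 0.1187, 0.3486]
tool_rot: [2.96, -0.292, 0.843]
contact_force: [1.2, 0.4, -0.4]
opening: -0.0001
grip_force: 0.0
```

```bash
cat > k.py <<'E'
from h import *
p=np.load('p.npy');o=monitor.get_obs();M=R.from_rotvec(o['tool_rot'])
C=R.from_euler('z',p[2])*R.from_euler('y',-np.pi/6)
print('axes',np.round((C.inv()*M).as_matrix()[:,2],3),'tip in case',np.round(C.inv().apply(o['tool_pos']+M.apply([0,0,.173])-[p[0],p[1],.066])*1e3,1),np.round(o['q'],2))
f=lambda *P:[case2w(np.array([q])*1e-3,p)[0] for q in P]
go(*f((-95,0,110),(-95,0,34),(-79,0,34)))
E
python3 k.py
```

```text
axes [ 0.031  0.002 -1.   ] tip in case [ 10.2 -44.8 150.6] [ 0.13 -0.35  2.1  -0.22  0.88  1.99]
t 16.15 tip [567.6 101.5 201.5] z [ 0.517 -0.1   -0.85 ] x [ 0.834 -0.167  0.526] F [ 1.2  0.4 -0.4]
[506.8 159.1 113.8] -> [-106.5  -44.4   37.4]
[544.1 151.8  47.9] -> [-108.9  -44.3  113.4]
[557.7 149.1  55.9] -> [-92.9 -44.3 113.9]
```

step_arm([
  [0,[-40,-25,0],0],
  [0,[-85,-44,10],0],
  [0,[-107,-44,35],0],
  [0,[-107,-44,50],0],
  [0,[-108,-44,65],0],
  [0,[-108,-44,80],0],
  [0,[-109,-44,95],0],
  [0,[-109,-44,106],0],
  [0,[-109,-44,113],0],
  [0,[-109,-44,113],0],
])

```text
t: 17.4
tool_pos: [0.4556, 0.1678, 0.1952]
tool_rot: [2.96, -0.291, 0.839]
contact_force: [-0.5, -0.6, -1.0]
opening: 0.0001
grip_force: 0.0
```

```bash
python3 k.py; python3 - <<'E'
from h import *
im=eyes.get_image("scene");a=cv2.resize(im[120:340,260:530,::-1],None,fx=1.45,fy=1.45)
im=eyes.get_image("top");b=cv2.resize(im[160:380,130:400,::-1],None,fx=1.45,fy=1.45)
cv2.imwrite("pics/n1.png",np.hstack([a,b]))
E
```

```text
axes [ 0.028  0.001 -1.   ] tip in case [-94.4  -1.2  33.6] [ 0.25 -0.14  2.2  -0.4   0.6   2.3 ]
t 17.4 tip [544.6 150.4  47.9] z [ 0.515 -0.1   -0.851] x [ 0.835 -0.166  0.524] F [-0.5 -0.6 -1. ]
[506.8 159.1 113.8] -> [  1.5  -1.3 -76.4]
[544.1 151.8  47.9] -> [-0.6 -1.2 -0.5]
[557.7 149.1  55.9] -> [15.4 -1.2 -0. ]
```

View pics/n1.png

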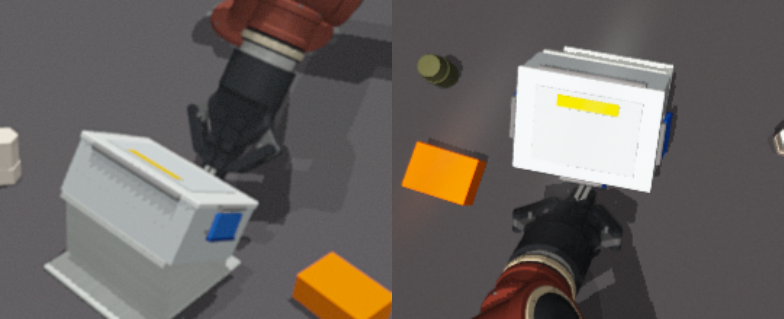

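The left flap lies on its wall (blue at (225,225) in the left half). The slanted fingers are in front of the near wall with the near flap behind them, and the bystanders have not moved. I push the near flap in.

step_arm([
  [0,[5,0,0],0],
  [0,[9,0,0],0],
  [0,[13,0,0],0],
  [0,[16,0,0],0],
  [0,[19,0,0],0],
  [0,[21,0,0],0],
  [0,[21,0,0],0],
])

```text
t: 18.38
tool_pos: [0.4707, 0.1647, 0.204]
tool_rot: [2.962, -0.292, 0.827]
contact_force: [-13.1, 4.7, -0.3]
opening: 0.0002
grip_force: 5.7
```

```bash
python3 k.py
```

```text
axes [ 0.021 -0.    -1.   ] tip in case [-77.8  -1.6  33.4] [ 0.23 -0.12  2.17 -0.38  0.62  2.26]
t 18.38 tip [558.7 147.3  56. ] z [ 0.508 -0.1   -0.855] x [ 0.839 -0.167  0.518] F [-13.1   4.7  -0.3]
[506.8 159.1 113.8] -> [-15.6  -1.5 -76.9]
[544.1 151.8  47.9] -> [-17.2  -1.6  -0.9]
[557.7 149.1  55.9] -> [-1.2 -1.6 -0.6]
```

step_arm([
  [0,[3,0,0],0],
  [0,[5,0,0],0],
  [0,[5,0,0],0],
])

```text
t: 18.75
tool_pos: [0.4724, 0.1642, 0.204]
tool_rot: [2.965, -0.293, 0.814]
contact_force: [-24.3, 8.9, 2.2]
opening: -0.0004
grip_force: 10.7
```

```bash
python3 k.py|head -2
```

```text
axes [ 0.013 -0.002 -1.   ] tip in case [-77.8  -2.1  32.5] [ 0.23 -0.11  2.17 -0.37  0.63  2.25]
t 18.75 tip [559.  146.7  55.3] z [ 0.501 -0.101 -0.86 ] x [ 0.843 -0.168  0.511] F [-24.3   8.9   2.2]
```

step_arm([
  [0,[-15,0,0],0],
  [0,[-30,0,-10],0],
  [0,[-45,0,-50],0],
  [0,[-45,0,-100],0],
  [0,[-45,20,-150],0],
  [0,[-45,60,-180],0],
  [0,[-45,110,-190],0],
  [0,[-45,160,-190],0],
  [0,[-45,210,-190],0],
  [0,[-45,250,-190],0],
  [0,[-45,250,-190],0],
])

```text
t: 20.12
tool_pos: [0.3148, -0.0626, 0.3478]
tool_rot: [2.96, -0.305, 0.823]
contact_force: [-0.1, -0.4, -0.2]
opening: 0.0003
grip_force: 0.0
```

```bash
python3 k.py|head -2; python3 - <<'E'
from h import *
p=np.load('p.npy')
for n,(r0,r1,c0,c1) in dict(scene=(120,340,260,530),top=(160,380,130,400)).items():
    im=eyes.get_image(n)[:,:,::-1].copy();im2=im.copy()
    for k in('near','left','right'):
        cv2.polylines(im2,[np.int32(np.round(proj(n,case2w(flap(k,1.57),p))*16))],True,(0,0,255),1,cv2.LINE_AA,4)
    cc=lambda q:cv2.resize(q[r0:r1,c0:c1],None,fx=1.35,fy=1.35)
    row=np.hstack([cc(im),cc(im2)]);out=row if n=='scene' else np.vstack([out,row])
cv2.imwrite("pics/n2.png",out)
E
```

```text
axes [ 0.019 -0.005 -1.   ] tip in case [-100.8 -255.5  212.5] [-0.48 -1.01  2.47  0.15  1.16  1.28]
t 20.12 tip [402.2 -80.7 199.6] z [ 0.505 -0.105 -0.856] x [ 0.838 -0.175  0.516] F [-0.1 -0.4 -0.2]
```

View pics/n2.png

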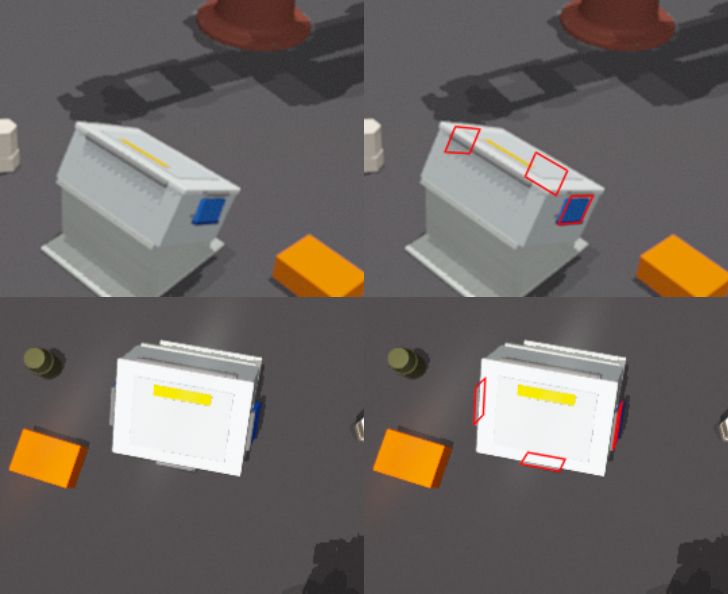

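step_arm([
  [0,[10,-40,20],0],
  [0,[10,-90,50],0],
  [0,[5,-140,80],0],
  [0,[-5,-190,80],0],
  [0,[-10,-235,80],0],
  [0,[-10,-253,80],0],
  [0,[-10,-253,80],0],
])

```text
t: 21.1
tool_pos: [0.3955, 0.1858, 0.2739]
tool_rot: [2.969, -0.281, 0.823]
contact_force: [0.4, 0.3, -0.0]
opening: 0.0002
grip_force: 0.0
```

```bash
python3 k.py|head -2; python3 - <<'E'
from h import *
p=np.load('p.npy');im=eyes.get_image("wrist")[:,:,::-1].copy();im2=im.copy()
for a,col in((1.57,(0,0,255)),(1.35,(0,255,255))):
    q=flap('near',a);cv2.polylines(im2,[np.int32(np.round(proj("wrist",case2w(q,p))))],True,col,1,cv2.LINE_AA)
cv2.imwrite("pics/w.png",np.hstack([cv2.resize(x,(400,300)) for x in(im,im2)]))
E
```

```text
axes [ 0.017  0.005 -1.   ] tip in case [-111.     5.6  132.9] [ 0.33 -0.41  2.27 -0.35  0.84  2.27]
t 21.1 tip [483.1 169.5 125.6] z [ 0.506 -0.094 -0.857] x [ 0.842 -0.161  0.515] F [ 0.4  0.3 -0. ]
```

View pics/w.png

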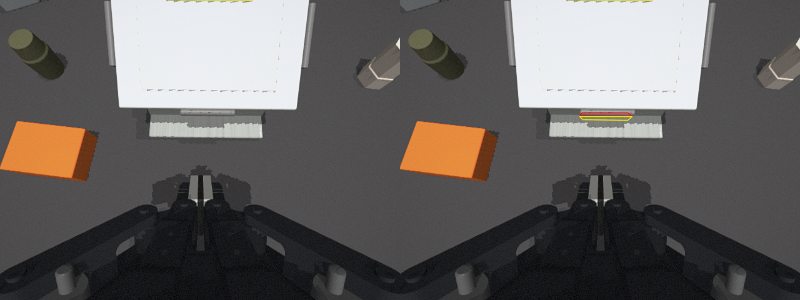

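The wrist view shows only the grey hinge barrel at (208,112) and no blue past it, so the near flap lies on its wall. No blue shows at the sides either, and the bystanders stand where they were. I hand the job in.

```bash
python3 -c "
from station import finish_job
print(finish_job())"
```

```text
the job is handed in; nothing more can be done
None
```

I closed the lid first, then folded all three flaps flush against their walls. The bystanders did not move, the arm is clear of everything, and I handed the job in at about 21 s.

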